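# Close and latch the press mould

### The arm

A 6-joint arm with a two-finger parallel gripper is mounted at the origin on a cart in front of the work surface, level with it; the furniture and walls round the work are solid. World frame = base frame: x ahead of the robot, y to its left, z up, the work surface at z = 0. Lengths are in m, angles in rad, forces in N, time in s.
With the tool pointing down it reaches from about 0.375 to 0.975 m from the base axis. Payload 3.8 kg.
Tool frame: the origin (TCP) lies midway between the tips of the shut fingers; the grasp point (between the pads) lies 19 mm behind it; z points along the fingers, y is the line along which they close (so a half turn about z gives the same grasp; the last joint's range is limited). The gripper opens to 85 mm and grips with 20 to 120 N. Pads are 22 mm wide; open, the fingers measure 114 mm over their backs; the gripper's body (76 mm by 85 mm) begins 54 mm behind the grasp point. The pads swing forward as they close: fully open they stand 13 mm farther back than shut.
Start: joints at [1.152, 0.264, 1.604, -0, 1.274, -0.037], TCP at [0.251, 0.626, 0.231] pointing down, gripper open.
Joint ranges: [-2.63, 2.63], [-0.94, 2.18], [0.31, 2.57], [-1.31, 4.45], [0, 2.66], [-2.55, 2.55]. Speed limits (rad/s): [2.57, 2.57, 3.14, 3.14, 3.14, 3.14].

### API

Orientations are given as a unit quaternion [x, y, z, w].
In Python, from bench import arm gives the robot as it stands.
- The arm moves only by the tool send_rows, never from a script. Its argument "targets" is a list of rows, each a list of 3 entries, a list of its own where there are three numbers: the shift along the tool's x, y, z in m, then the turn about the tool's z in degrees, then the gripper command: -1 is fully open, 1 is shut, values between are in proportion. A call has 1 to 20 rows; each row is the pose to reach, as a shift and turn from the pose commanded when the call began, along the tool's axes at that moment; what a row does not reach only later rows make up. A row lasts 1/12 s, in which the tool goes at most 41.7 mm and 7.16 degrees, less where a joint would pass 70% of its speed; a pose out of reach is approached as far as the arm can. A call with a gripper value outside its range is refused whole. The fingers move at their own pace and stop on an object; "force" is the grip in N (left out, the last holds). Time passes only in rows, so rows that repeat a pose let the fingers close. It gives the time, the measured TCP pose, the force, the opening and the grip force at its end, in the units of the state.
- arm.sense(): the state, without advancing time (a new reading comes with each control period).
- arm.camera(name): name is "side" or "top" or "wrist"; returns (picture, depth): 400x640x3 uint8, red, green, blue; 400x640 float32, m along the optical axis (not along the pixel's ray), 0 where there is no reading.
- arm.camera_params(name): a dict with "fov_y" (degrees; the focal length in pixels is half the picture's height over the tangent of half this angle, whatever the lens; pixels are square), "cx", "cy" (the principal point, pixels), "D" ([k1, k2, p1, p2, k3] as OpenCV has them; the pictures are not rectified), "R" (3x3) and "t" (3): a world point X has camera coordinates R X + t. Camera axes: x right, y down, z forward; pixel columns grow to the right and rows downward; lengths in m; the calibration is good to about 2 mm. A picture is of the moment at which its call begins: read the wrist's pose just before it. camera_params takes no time and is no camera call; for the wrist camera it gives the pose at the moment of the call.
- arm.job_done(): hands the job in; it is judged then, once.
The state is a dict: "time": time; "joint_pos": joint angles; "qd": joint speeds; "joint_efforts": joint torques, N m; "eef_pos": TCP position; "tool_rot": TCP orientation; "wrist_force": force on the tool from outside, world axes, zero at the start; "torque": the same for the moment, N m; "gripper_width": opening from 0.0 (shut) to 1.0 (fully open); "gripper_force": force on a finger pad.
Only numpy, scipy, OpenCV 4.12 (cv2) and the standard library are available. Lean on these libraries where they do the work, as an engineer would, in place of code of your own. Each camera call takes 0.05 s, during which the arm holds its last target. There are 200 camera calls.

### The job

The steel collar plate of the glass press mould was laid on crooked and is riding up on the two guide pins. With your fingertips only, without gripping, lifting or forcing anything, nudge the plate across until both of its pin holes drop over the pins and it lies flat on the mould block, then push the swing latch round by its knob until it reaches its stop over the end of the plate. Leave the tweezers, tumbler, cork, brass mould and wax tin where they are.

Things in the scene. Friction and masses are not known exactly. Their poses are not given: they have to be found in the camera images.
- press_mould: Press mould, fixed to the table: dark metal block 140 (own x) x 170 (own y) mm on a grey flange 160 x 250 mm, 12 mm thick, set 20 mm towards own -y. The block's flat face is 34 mm above the origin, with a round cavity 52 mm wide, 16 mm deep in its centre. Origin: on the table under that centre; at yaw 0 own x points away from the robot, y left. Stands turned by up to 0.3 rad.
- pin_left (a point): Foot of the left guide pin, on the block's top face, 57 mm from the cavity centre towards own +y of the mould. Steel pin 10 mm thick with a rounded nose, standing 7 mm above the face; hidden under the plate at first.
- pin_right (a point): Foot of the right guide pin, the same, 57 mm towards own -y of the mould.
- collar_plate: Loose steel plate 104 (own x) x 150 (own y) x 8 mm, 0.6 kg, with a 64 mm round opening in its centre (takes shut fingertips) and a 13 mm pin hole near each short end. Origin: centre of its underside; axes as the mould's when seated. Starts on the pin noses, near long edge low, tipped 0.1 rad, 15-28 mm too near the robot (mould's x), up to 15 mm off sideways, turned up to 0.12 rad.
- hole_left (a point): Centre of the plate's left pin hole at its underside, 57 mm from the plate's origin towards own +y. A few newtons on the plate's edge, or on the wall of its opening, slide it. Seated, this point lies on the pin's foot, with about 2 mm of play all round, and the plate's top is 42 mm above the table.
- hole_right (a point): Centre of the right pin hole at the plate's underside, 57 mm towards its own -y.
- latch (a joint): Swing latch at the right end of the mould: steel bar 16 mm wide on an upright pivot, rad. 0: at its stop, pointing along the mould's +y over the right end of the seated plate. Grows anticlockwise from above, towards the robot; at 1.57 it points along the mould's -x, off the plate. Starts at 1.6 to 2.1, stays where left; about 1 N at the knob turns it.
- latch_knob (a point): Centre of the black knob on the latch, 56 mm from the pivot, 67 mm above the table. The knob is 17 mm wide and stands on the bar from 49 mm to 77 mm above the table.
- latch_pivot (a point): Point on the latch's pivot axis, 67 mm above the table; 20 mm along own +x and 112 mm along own -y from the mould's origin. The bar lies 43 to 49 mm above the table: it passes 1 mm over the seated plate and strikes one that still rides on the pins.
- tumbler_clear: Clear glass tumbler 56 mm wide, 70 mm tall, loose, to the left of the mould; leave alone. Origin: centre of its foot.
- cork_big: Cork stopper 33 mm wide, 32 mm tall, loose, behind the mould; leave alone. Origin: centre of its underside.
- tweezers_long: Steel tweezers 22 x 195 x 11 mm, loose, lying in front of the mould, long side along own y; leave alone. Origin: centre of its underside.
- optic_mould: Round brass optic mould 68 mm wide, 54 mm tall, loose, behind the mould to the right; leave alone. Origin: centre of its underside.
- wax_tin: Round flat wax tin 67 mm wide, 24 mm tall, loose, far right on the table; leave alone. Origin: centre of its underside.

How it is judged:
On the way:
1. both holes of the collar plate have dropped over the guide pins and the plate lies flat, the latch still off it (distance between hole_left and pin_left below 0.0035 m and distance between hole_right and pin_right below 0.0035 m and angle between collar_plate's own z axis and vertical below 0.03 rad and value of joint latch above 0.9 rad), for 0.2 s.
At the end, for the whole second after the job is handed in: Both pin holes sit over their pins (hole centre within 3.5 mm of the pin's foot, height included), the plate flat within 0.03 rad and at rest, the latch within 0.15 rad of its stop and at rest (distance between hole_left and pin_left below 0.0035 m and distance between hole_right and pin_right below 0.0035 m and angle between collar_plate's own z axis and vertical below 0.03 rad and linear speed of collar_plate below 0.01 m/s and value of joint latch below 0.15 rad and velocity of joint latch below 0.05 rad/s); the robot touches nothing.
It fails at once if the collar plate is lifted: a pin hole more than 22 mm above the mould's face (z of any of hole_left, hole_right in the frame of press_mould above 0.056 m).
It fails at once if the collar plate or the latch is gripped or forced: over 40 N from the fingers (contact force between the fingers and collar_plate above 40 N or contact force between the fingers and latch above 40 N).
It fails at once if a bystander is moved by more than 15 mm (distance of any of tumbler_clear, cork_big, tweezers_long, optic_mould, wax_tin from where it was at the start of the episode above 0.015 m).
It also fails if it takes over 64 s, if anything falls off the work surface, if the arm or the gripper's body presses on something with over 40 N, if the wrist force passes 120 N, or if a joint passes its speed limit or range.

## Working session

There is one attempt and no reset: what is moved stays moved. The work goes in short steps, Python scripts to look and compute and a tool call to move; the robot and the scene stay as the last step left them, time stands still between calls to the robot, and variables do not carry over. Pictures are saved under pics/ and viewed, at most 10 in all, crops included, and the job is handed in when it is done.

Besides the shell and the picture viewer there is one more tool, called after "Call:" by a JSON object that holds its "method" and its "body". send_rows: Moves the arm, as the interface text tells. Its arguments: {"type":"object","properties":{"targets":{"type":"array","items":{"type":"array"}},"force":{"type":"number"}},"required":["targets"]}

```bash
mkdir -p pics; ls
cat > h.py <<'E'
import numpy as np,cv2,pickle
from bench import arm
def snap(n,tag):
    p=arm.camera_params(n); im,d=arm.camera(n)
    cv2.imwrite(f'pics/{tag}.png',im[:,:,::-1]); pickle.dump((im,d,p),open(f'pics/{tag}.pkl','wb'))
    return im,d,p
def K(p):
    f=200/np.tan(np.radians(p['fov_y'])/2); return np.array([[f,0,p['cx']],[0,f,p['cy']],[0,0,1.]])
def cloud(d,p):
    v,u=np.mgrid[:400,:640]; uv=np.stack([u,v],-1).reshape(-1,1,2).astype(float)
    n=cv2.undistortPoints(uv,K(p),np.array(p['D'],float)).reshape(400,640,2)
    c=np.dstack([n*d[...,None],d]); return (c-np.array(p['t']))@np.array(p['R'])
def onplane(pix,z,p):
    n=cv2.undistortPoints(np.array(pix,float).reshape(-1,1,2),K(p),np.array(p['D'],float)).reshape(-1,2)
    R=np.array(p['R']);o=-R.T@np.array(p['t']); r=np.c_[n,np.ones(len(n))]@R
    return o+r*((z-o[2])/r[:,2])[:,None]
def proj(X,p):
    R=np.array(p['R']);return cv2.projectPoints(np.array(X,float).reshape(-1,1,3),cv2.Rodrigues(R)[0],np.array(p['t'],float),K(p),np.array(p['D'],float))[0].reshape(-1,2)
E
python3 - <<'E'
from h import *
s=arm.sense();print(s)
for n in('top','side'):
    im,d,p=snap(n,n+'0'); print(n,p['t'],p['fov_y'],-np.array(p['R']).T@np.array(p['t']))
E
```

```text
pics
{'time': 0.0, 'joint_pos': array([ 1.15209125e+00,  2.64778154e-01,  1.60537155e+00,  1.19624209e-05,
        1.27369807e+00, -3.69123027e-02]), 'qd': array([-0.00179962, -0.00159616, -0.00154339,  0.00208576,  0.00138252,
        0.00025612]), 'joint_efforts': array([-1.67956860e-03, -5.15107548e+01, -3.67316723e+01, -2.39477959e-04,
        1.27787265e-02, -2.42184410e-05]), 'eef_pos': array([0.25120369, 0.62572964, 0.2299465 ]), 'tool_rot': array([ 1.89740677e-01,  9.81833593e-01, -1.09713967e-03, -2.60222113e-04]), 'wrist_force': array([-0.38853119,  0.27082795,  0.05309522]), 'torque': array([ 0.0520713 , -0.00591647, -0.00026776]), 'gripper_force': 0.0, 'gripper_width': 1.0039964919494955}
top [-0.08390184  0.55423942  0.95879286] 49.287695222188106 [ 0.38311672 -0.09255203  1.03834498]
side [-0.53510002  0.05797731  0.90039408] 57.63311500206693 [ 0.40462358 -0.85877339  0.4463081 ]
```

View pics/top0.png

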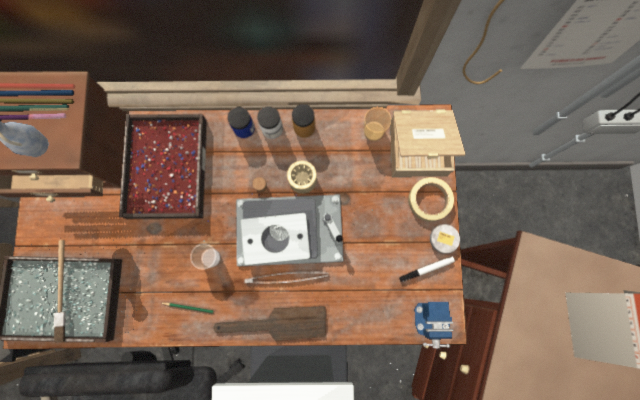

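View pics/side0.png

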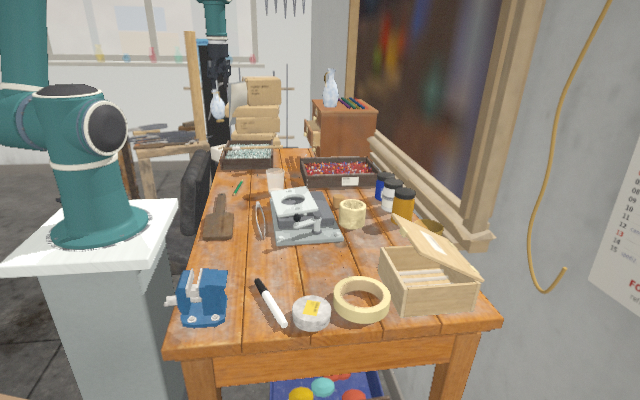

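The top view shows the flange (235–342, 195–265), the white plate with its opening near (275,238), and the latch knob near (333,228). The tweezers lie at row 280 and the tumbler at (205,257).

Run:
```python
from h import *
im,d,p=pickle.load(open('pics/top0.pkl','rb'))
c=cloud(d,p)
for n,(u,v) in dict(plate=(275,238),knob=(327,220),tweez=(287,279),tumbler=(205,257),cork=(259,184),brass=(301,175)).items():
    print(n,c[v,u].round(3))
m=(c[...,2]>.006)&(c[...,2]<.018);m[:190]=0;m[270:]=0;m[:,:230]=0;m[:,350:]=0
q=c[m][:,:2].astype(np.float32);print('flange',cv2.minAreaRect(q))
cr=cv2.resize(im[185:295,190:350,::-1],None,fx=5,fy=5,interpolation=cv2.INTER_CUBIC);cv2.imwrite('pics/crop0.png',cr)
w=arm.camera_params('wrist');s=arm.sense()
print((-np.array(w['R']).T@np.array(w['t'])-s['eef_pos']).round(3),np.array(w['R']).round(2),w['fov_y'])
```

```text
plate [0.478 0.017 0.021]
knob [ 0.515 -0.104  0.057]
tweez [ 0.384 -0.01   0.001]
tumbler [0.437 0.184 0.004]
cork [0.606 0.055 0.029]
brass [ 0.632 -0.043  0.007]
flange ((0.5065701007843018, -0.02179025113582611), (0.1787683218717575, 0.26228269934654236), 1.1882425546646118)
[-0.064  0.025  0.142] [[ 0.37  0.93 -0.  ]
 [ 0.89 -0.36  0.27]
 [ 0.25 -0.1  -0.96]] 58.721436975742755
```

View pics/crop0.png

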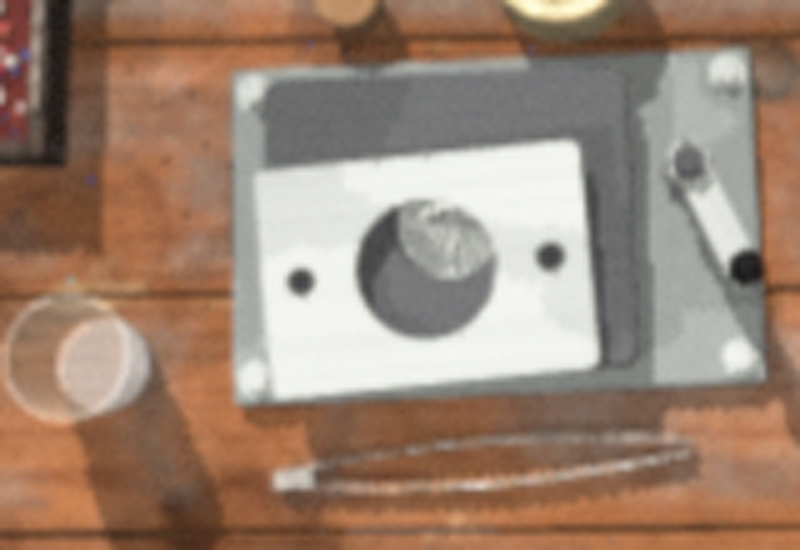

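The crop shows the plate's holes at (300,281) and (550,256). The latch pivot is at (690,163), the knob at (746,267), and the flange corners are clear. I'll compute poses from these.

Run:
```python
from h import *
im,d,p=pickle.load(open('pics/top0.pkl','rb'))
f=lambda a:np.array(a)/5+[190,185]-.4
fl=onplane(f([(233,72),(750,48),(766,382),(240,405)]),.012,p)
print(fl.round(4)); 
from scipy.optimize import least_squares
mod=np.array([[80,105],[80,-145],[-80,-145],[-80,105]])/1e3
def T(q,m): c,s=np.cos(q[2]),np.sin(q[2]);return m@np.array([[c,s],[-s,c]])+q[:2]
r=least_squares(lambda q:(T(q,mod)-fl[:,:2]).ravel(),[.5,0,0]);print('mould',r.x.round(4),(r.fun*1e3).round(1))
q=r.x
def loc(X): c,s=np.cos(q[2]),np.sin(q[2]);return ((X-q[:2])@np.array([[c,-s],[s,c]])*1e3).round(1)
pk=onplane(f([(690,163)]),.05,p);kn=onplane(f([(746,267)]),.077,p)
print('pivot loc',loc(pk[:,:2]),'knob loc',loc(kn[:,:2]), 'knob w',kn)
h=onplane(f([(300,281),(550,256),(427,268)]),.047,p);print('holes',loc(h[:,:2]),h.round(4),'yaw rel',np.arctan2(-(h[0]-h[1])[0],(h[0]-h[1])[1])-q[2])
s=arm.sense();print(q[:2]-s['eef_pos'][:2])
```

```text
[[ 0.5737  0.112   0.012 ]
 [ 0.5829 -0.1357  0.012 ]
 [ 0.424  -0.1405  0.012 ]
 [ 0.4157  0.105   0.012 ]]
mould [0.4983 0.0052 0.0361] [ 0.8  1.   0.6 -1.1 -0.4 -2.1 -1.1  2.2]
pivot loc [[  19.8 -111.7]] knob loc [[ -31.4 -133.7]] knob w [[ 0.47182223 -0.12958616  0.077     ]]
holes [[-25.7  68.1]
 [-19.6 -46. ]
 [-22.5  10.2]] [[ 0.4702  0.0723  0.047 ]
 [ 0.4805 -0.0415  0.047 ]
 [ 0.4755  0.0145  0.047 ]] yaw rel 0.05407106382226899
[ 0.24713132 -0.62062967]
```

Call:
{"method": "send_rows", "body": {"targets": [[[-0.436, -0.483, 0], -23.9, 1], [[-0.436, -0.483, 0], -23.9, 1], [[-0.436, -0.483, 0], -23.9, 1], [[-0.436, -0.483, 0], -23.9, 1], [[-0.436, -0.483, 0], -23.9, 1], [[-0.436, -0.483, 0], -23.9, 1], [[-0.436, -0.483, 0], -23.9, 1], [[-0.436, -0.483, 0], -23.9, 1], [[-0.436, -0.483, 0], -23.9, 1], [[-0.436, -0.483, 0], -23.9, 1], [[-0.436, -0.483, 0], -23.9, 1], [[-0.436, -0.483, 0], -23.9, 1], [[-0.436, -0.483, 0], -23.9, 1], [[-0.436, -0.483, 0], -23.9, 1], [[-0.436, -0.483, 0.05], -23.9, 1], [[-0.436, -0.483, 0.1], -23.9, 1], [[-0.436, -0.483, 0.1], -23.9, 1], [[-0.436, -0.483, 0.1], -23.9, 1], [[-0.436, -0.483, 0.1], -23.9, 1], [[-0.436, -0.483, 0.1], -23.9, 1]]}}

```text
time: 1.77
eef_pos: [0.4765, 0.0161, 0.1321]
tool_rot: [-0.017, 1.0, 0.0, 0.0]
wrist_force: [1.2, 1.4, -0.3]
gripper_width: 0.001
gripper_force: 0.0
```

Run:
```python
from h import *
from scipy.spatial.transform import Rotation as Ro
s=arm.sense();print(s['time'],s['eef_pos'],Ro.from_quat(s['tool_rot']).as_matrix().round(3),s['wrist_force'],s['joint_pos'],s['gripper_width'])
snap('wrist','w1')
```

```text
1.7667 [0.4765009  0.01605984 0.13207122] [[-0.999 -0.035  0.   ]
 [-0.035  0.999  0.   ]
 [-0.     0.    -1.   ]] [ 1.23550538  1.39416017 -0.28839882] [-1.88638168e-02 -2.72154442e-02  2.12064439e+00  4.81613655e-04
  1.04779640e+00 -1.62479719e+00] 0.0007560284582367749
```

View pics/w1.png

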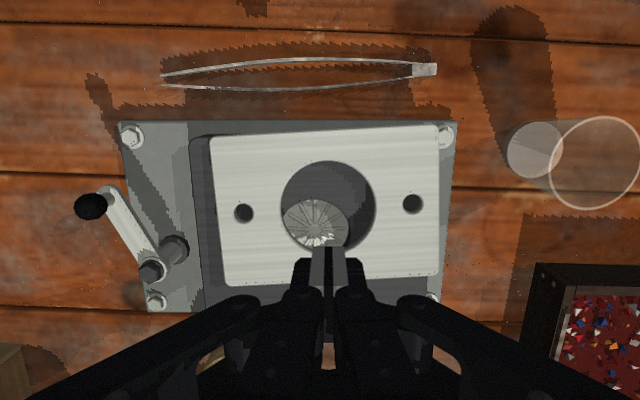

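The wrist view has the robot side at the top. It shows holes at (244,213) and (412,204), the knob at (91,206), the pivot at (152,270), and the near flange corners at (119,122) and (455,121). I'll cross-check the poses with it.

```bash
cat >> h.py <<'E'
Q=np.array([.4983,.0052,.0361])
def loc(X,q=None):
    q=Q if q is None else q; c,s=np.cos(q[2]),np.sin(q[2]);return ((np.asarray(X)[:,:2]-q[:2])@np.array([[c,-s],[s,c]])*1e3).round(1)
E
python3 - <<'E'
from h import *
im,d,p=pickle.load(open('pics/w1.pkl','rb'))
print('flange near R,L',loc(onplane([(119,122),(455,121),(148,312)],.012,p)),'(want -80,-145;-80,105;80,-145)')
print('pivot',loc(onplane([(152,270)],.05,p)),'knob',loc(onplane([(91,206)],.077,p)))
hs=onplane([(412,204),(244,213),(328,207)],.048,p);print('holes',loc(hs))
c=cloud(d,p)
for u,v in [(225,150),(225,270),(430,140),(430,260),(200,230),(140,200)]: print((u,v),loc(c[v,u][None]),c[v,u,2].round(4))
E
```

```text
flange near R,L [[ -78.  -140.5]
 [ -78.1  102.8]
 [  78.9 -141.4]] (want -80,-145;-80,105;80,-145)
pivot [[  20.9 -111.6]] knob [[ -33.5 -127.2]]
holes [[-26.1  66.7]
 [-20.  -45.1]
 [-24.1  11. ]]
(225, 150) [[-61.3 -56.1]] 0.0424
(225, 270) [[ 20.7 -60.5]] 0.0503
(430, 140) [[-67.4  77.3]] 0.0417
(430, 260) [[13.5 81.1]] 0.0501
(200, 230) [[ -2.6 -81.4]] 0.0334
(140, 200) [[ -19.4 -133.3]] 0.0125
```

Call:
{"method": "send_rows", "body": {"targets": [[[0, 0, 0.04], 0, 1], [[0, 0, 0.075], 0, 1], [[0, 0, 0.093], 0, 1], [[0, 0, 0.093], 0, 1], [[0, -0.006, 0.093], 0, 1], [[0, -0.012, 0.093], 0, 1], [[0, -0.014, 0.093], 0, 1], [[0, -0.016, 0.093], 0, 1], [[0, -0.0175, 0.093], 0, 1], [[0, -0.019, 0.093], 0, 1], [[0, -0.0205, 0.093], 0, 1], [[0, -0.0215, 0.093], 0, 1]]}}

```text
time: 2.82
eef_pos: [0.4775, -0.0051, 0.0388]
tool_rot: [-0.017, 1.0, 0.001, 0.001]
wrist_force: [1.0, 6.1, 3.3]
gripper_width: 0.001
gripper_force: 3.4
```

Run:
```python
from h import *
s=arm.sense();print(s['eef_pos'],s['wrist_force'])
im,d,p=snap('wrist','w2');print(loc(s['eef_pos'][None]))
```

```text
[ 0.47750919 -0.00506538  0.03882354] [0.95204616 6.14804399 3.34306242]
[[-21.1  -9.5]]
```

View pics/w2.png

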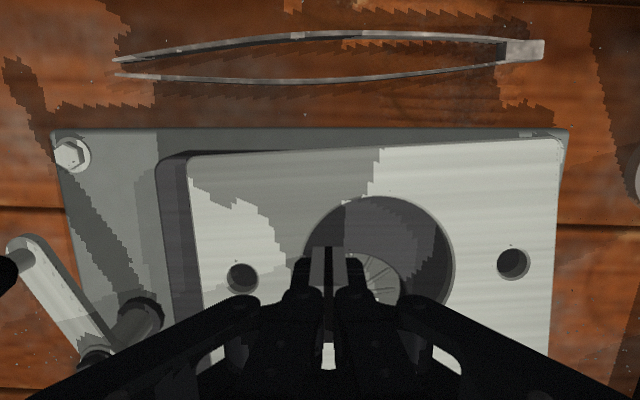

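Both holes are visible close up, right at (243,279) and left at (513,264), with the fingers bearing on the opening's right wall.

```bash
cat >> h.py <<'E'
def holes(p,L,R,z=.048):
    a=loc(onplane([L,R],z,p)); print('L',a[0],'R',a[1],'mean',a.mean(0),'yaw',-(a[0]-a[1])[0]/(a[0]-a[1])[1],'sep',a[0,1]-a[1,1])
E
python3 - <<'E'
from h import *
im,d,p=pickle.load(open('pics/w2.pkl','rb'));holes(p,(513,264),(243,279))
E
```

```text
L [-26.7  65.9] R [-20.4 -45.5] mean [-23.55  10.2 ] yaw 0.05655296229802514 sep 111.4
```

Call:
{"method": "send_rows", "body": {"targets": [[[0, -0.0015, 0], 0, 1], [[0, -0.003, 0], 0, 1], [[0, -0.0045, 0], 0, 1], [[0, -0.006, 0], 0, 1], [[0, -0.0075, 0], 0, 1], [[0, -0.009, 0], 0, 1], [[0, -0.0098, 0], 0, 1], [[0, -0.0098, 0], 0, 1], [[0, 0, 0], 0, 1], [[0, 0.01, 0], 0, 1], [[0, 0.01, -0.03], 0, 1], [[0, 0.01, -0.07], 0, 1], [[0, 0.01, -0.095], 0, 1], [[0.03, 0.01, -0.095], 0, -1], [[0.05, 0.01, -0.095], 0, -1], [[0.05, 0.01, -0.095], 0, -1], [[0.05, 0.01, -0.095], 0, -1]]}}

```text
time: 4.28
eef_pos: [0.4256, 0.0029, 0.133]
tool_rot: [-0.018, 1.0, -0.0, 0.0]
wrist_force: [0.4, 0.6, -0.3]
gripper_width: 0.565
gripper_force: 0.0
```

Run:
```python
from h import *
s=arm.sense();print(s['eef_pos'],loc(s['eef_pos'][None]),s['wrist_force'],s['gripper_width'])
im,d,p=snap('wrist','w3')
cv2.imwrite('pics/w3.png',im[:,:,::-1])
```

```text
[0.42560503 0.00292822 0.13300848] [[-72.7   0.4]] [ 0.3616588   0.55308206 -0.34344289] 0.5645621139761013
```

View pics/w3.png

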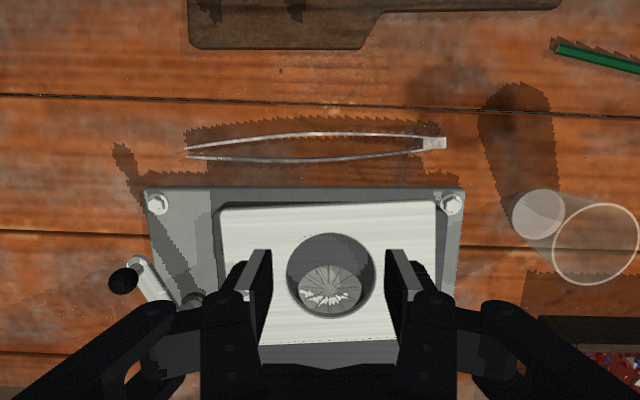

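The opening is at (331,276), and the plate's near corners are at about (219,212) and (434,201). The fingers are half open and clear of the plate.

Run:
```python
from h import *
im,d,p=pickle.load(open('pics/w3.pkl','rb'))
print('open',loc(onplane([(331,276)],.047,p)))
c=cloud(d,p); L=loc(c.reshape(-1,3)).reshape(400,640,2)
# plate near edge via height map; block edges
for u in (240,290,340,390,425):
    v=np.where((c[150:260,u,2]>.036))[0]; v=v[0]+150; print(u,v,L[v,u],c[v,u,2].round(4))
for v in (220,235): 
    us=np.where((c[v,150:500,2]>.028)&(c[v,150:500,2]<.06))[0]+150; print(v,[ (L[v,k],c[v,k,2].round(4)) for k in (us[0],us[-1])])
    us=np.where((c[v,150:500,2]>.038)&(c[v,150:500,2]<.06))[0]+150; print('plate',v,[ (L[v,k],c[v,k,2].round(4)) for k in (us[0],us[-1])])
```

```text
open [[-23.9   1.7]]
240 207 [-72.3 -61.6] 0.0382
290 205 [-74.  -26.7] 0.039
340 203 [-75.4   7.9] 0.0391
390 200 [-76.8  42.8] 0.0363
425 199 [-78.4  66.2] 0.0399
220 [(array([-61.2, -83.7]), np.float64(0.0334)), (array([-61. ,  85.1]), np.float64(0.0332))]
plate 220 [(array([-63.8, -75.4]), np.float64(0.0412)), (array([-63.8,  73.1]), np.float64(0.0416))]
235 [(array([-49.6, -83.4]), np.float64(0.0331)), (array([-49.8,  84.4]), np.float64(0.034))]
plate 235 [(array([-52.9, -75.4]), np.float64(0.0419)), (array([-53.4,  73.4]), np.float64(0.0434))]
```

Block edges put the mould's lateral zero at about +0.6 mm, and the plate is now aligned sideways to under 1 mm. What's left is about 24 mm in x and a −0.048 rad turn. I'll push the near long edge with both open fingers, which will also square it.

Call:
{"method": "send_rows", "body": {"targets": [[[0.012, 0, 0], 0, -1], [[0.025, 0, 0.02], 0, -1], [[0.025, 0, 0.05], 0, -1], [[0.025, 0, 0.08], 0, -1], [[0.025, 0, 0.1], 0, -1], [[0.025, 0, 0.108], 0, -1], [[0.025, 0, 0.108], 0, -1], [[0.021, 0, 0.108], 0, -1], [[0.017, 0, 0.108], 0, -1], [[0.015, 0, 0.108], 0, -1], [[0.013, 0, 0.108], 0, -1], [[0.011, 0, 0.108], 0, -1], [[0.01, 0, 0.108], 0, -1], [[0.009, 0, 0.108], 0, -1], [[0.008, 0, 0.108], 0, -1], [[0.007, 0, 0.108], 0, -1]]}}

```text
time: 5.67
eef_pos: [0.4141, 0.002, 0.0257]
tool_rot: [-0.019, 1.0, -0.0, -0.006]
wrist_force: [-21.3, -2.9, 23.8]
gripper_width: 1.0
gripper_force: 15.9
```

```bash
cat >> h.py <<'E'
def near(tag):
    s=arm.sense();print('tcp',loc(s['eef_pos'][None]),s['eef_pos'].round(4),s['wrist_force'].round(1),s['time'])
    im,d,p=snap('wrist',tag);c=cloud(d,p);L=loc(c.reshape(-1,3)).reshape(400,640,2);z=c[...,2]
    m=(z>.0365)&(z<.056)&(abs(L[...,0])<110)&(abs(L[...,1])<85)
    pts=[]
    for y in (-65,-35,-20,0,20,35,65):
        k=m&(abs(L[...,1]-y)<2); x=L[...,0][k]
        if k.any(): j=x.argmin();pts.append((y,x[j],z[k][j]))
    print(np.round(pts,4).tolist())
    for x in (-60,-50,-40,-30,30):
        k=m&(abs(L[...,0]-x)<2); y=L[...,1][k]
        if k.any(): print('x',x,'y range',y.min(),y.max(),'z',np.median(z[k]).round(4))
E
python3 -c "
from h import *
near('w4')"
```

```text
tcp [[-84.3  -0.1]] [0.4141 0.002  0.0257] [-21.3  -2.9  23.8] 5.6667
[[-35.0, -73.9, 0.041], [-20.0, -74.7, 0.0407], [0.0, -75.4, 0.0394], [20.0, -76.3, 0.037], [35.0, -77.0, 0.039]]
x -60 y range -51.1 49.9 z 0.0424
x -50 y range -48.6 47.8 z 0.0433
x -40 y range -41.8 40.2 z 0.0439
```

View pics/w4.png

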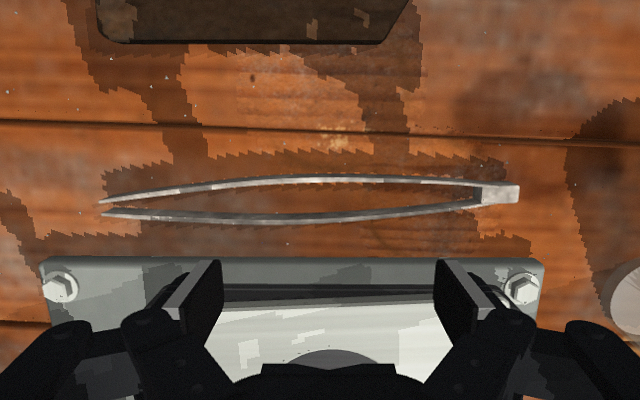

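The force is too high (21 N back, 24 N up), so the tips are catching. I'll back off and work out the true tip height from depth.

Call:
{"method": "send_rows", "body": {"targets": [[[0.01, 0, 0], 0, -1], [[0.015, 0, 0], 0, -1], [[0.015, 0, 0], 0, -1]]}}

```text
time: 5.97
eef_pos: [0.4046, 0.0017, 0.0259]
tool_rot: [-0.018, 1.0, -0.0, 0.001]
wrist_force: [-0.2, 1.3, -0.4]
gripper_width: 0.997
gripper_force: 0.0
```

Run:
```python
from h import *
im,d,p=pickle.load(open('pics/w4.pkl','rb'))
c=cloud(d,p);L=loc(c.reshape(-1,3)).reshape(400,640,2)
for u,v in [(205,264),(218,264),(214,280),(218,310),(222,335),(450,264),(442,264),(440,310),(436,335)]: print((u,v),L[v,u],c[v,u,2].round(4))
g=(L[258:330,160:225]); zz=c[258:330,160:225,2]; k=(zz<.2)&(zz>.02)&(im[258:330,160:225].mean(-1)<60); print('dark minz',np.sort(zz[k])[:400:40])
near('w5')
```

```text
(205, 264) [-95.7 -46.6] 0.0472
(218, 264) [-93.2 -43.6] 0.0417
(214, 280) [-89.6 -43.5] 0.0481
(218, 310) [-76.3 -43.4] 0.0471
(222, 335) [-61.4 -44.5] 0.042
(450, 264) [-95.5  44.9] 0.0465
(442, 264) [-95.7  41.7] 0.047
(440, 310) [-76.8  42.3] 0.0478
(436, 335) [-61.6  43.8] 0.0419
dark minz [0.02040992 0.03935128 0.04065133 0.04136463 0.04232572 0.04318256
 0.04395067 0.04471841 0.0455961  0.04623205]
tcp [[-93.7  -0.1]] [0.4046 0.0017 0.0259] [-0.2  1.3 -0.4] 5.9667
[[-35.0, -74.1, 0.0403], [-20.0, -74.9, 0.0409], [0.0, -75.4, 0.0374], [20.0, -76.5, 0.0397], [35.0, -77.1, 0.0386]]
x -60 y range -50.6 49.2 z 0.0424
x -50 y range -44.1 42.6 z 0.0432
```

The tips were at about 39 mm, only grazing the edge's upper lip (top about 40.5 mm there). I'll go 3.5 mm lower and push in small steps.

Call:
{"method": "send_rows", "body": {"targets": [[[0, 0, 0.0035], 0, -1], [[0, 0, 0.0035], 0, -1], [[-0.004, 0, 0.0035], 0, -1], [[-0.006, 0, 0.0035], 0, -1], [[-0.0075, 0, 0.0035], 0, -1], [[-0.009, 0, 0.0035], 0, -1]]}}

```text
time: 6.52
eef_pos: [0.4115, 0.0021, 0.0212]
tool_rot: [-0.018, 1.0, 0.0, -0.003]
wrist_force: [-9.4, 0.8, 7.0]
gripper_width: 1.005
gripper_force: 4.5
```

```bash
python3 -c "
from h import *
near('w6')"
```

```text
tcp [[-86.9   0. ]] [0.4115 0.0021 0.0212] [-9.4  0.8  7. ] 6.5167
[[-35.0, -73.9, 0.038], [-20.0, -74.5, 0.0396], [0.0, -75.3, 0.0409], [20.0, -76.1, 0.0386], [35.0, -76.9, 0.0407]]
x -60 y range -50.5 49.2 z 0.0424
x -50 y range -43.7 42.1 z 0.0432
```

The plate isn't moving from that side because the fingertips drag it down as they push. I'll switch to the opening's far wall with shut fingertips, which worked sideways.

Call:
{"method": "send_rows", "body": {"targets": [[[0.01, 0, 0], 0, -1], [[0.014, 0, 0], 0, -1], [[0.014, 0, -0.035], 0, -1], [[0.014, 0, -0.075], 0, 1], [[0.0, 0, -0.09], 0, 1], [[-0.03, 0, -0.09], 0, 1], [[-0.061, 0, -0.09], 0, 1], [[-0.061, 0, -0.09], 0, 1], [[-0.061, 0, -0.09], 0, 1], [[-0.061, 0, -0.09], 0, 1], [[-0.061, 0, -0.09], 0, 1], [[-0.061, 0, -0.05], 0, 1], [[-0.061, 0, -0.025], 0, 1], [[-0.061, 0, -0.018], 0, 1], [[-0.061, 0, -0.018], 0, 1]]}}

```text
time: 7.82
eef_pos: [0.4709, 0.0043, 0.0373]
tool_rot: [-0.018, 1.0, 0.0, -0.003]
wrist_force: [-0.9, 0.0, 0.8]
gripper_width: -0.0
gripper_force: 0.0
```

```bash
python3 -c "
from h import *
near('w7')"
```

```text
tcp [[-27.5   0. ]] [0.4709 0.0043 0.0373] [-0.9  0.   0.8] 7.8167
[[-65.0, -71.8, 0.0411], [-35.0, -73.4, 0.0394], [-20.0, -74.0, 0.0405], [0.0, -75.0, 0.04], [20.0, -75.9, 0.0406], [35.0, -76.7, 0.0406], [65.0, -77.6, 0.0414]]
x -60 y range -76.0 74.4 z 0.0424
x -50 y range -75.3 75.3 z 0.0433
x -40 y range -74.9 75.5 z 0.0445
x -30 y range -74.3 75.7 z 0.0453
```

View pics/w7.png

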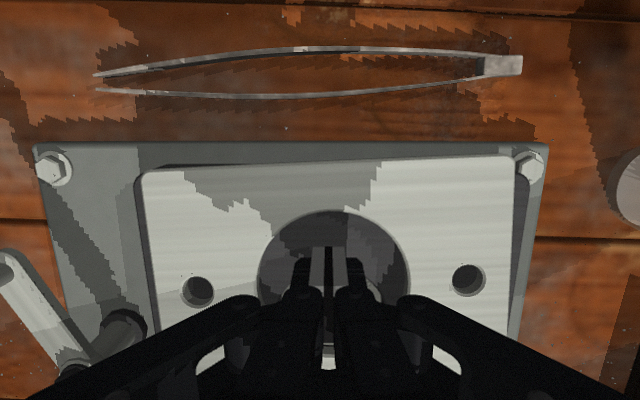

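The fingers are in the opening and the holes are at (198,291) and (468,280). Now push in +x.

Call:
{"method": "send_rows", "body": {"targets": [[[-0.008, 0, 0], 0, 1], [[-0.015, 0, 0], 0, 1], [[-0.018, 0, 0], 0, 1], [[-0.02, 0, 0], 0, 1], [[-0.0215, 0, 0], 0, 1], [[-0.023, 0, 0], 0, 1], [[-0.0245, 0, 0], 0, 1], [[-0.026, 0, 0], 0, 1], [[-0.0275, 0, 0], 0, 1]]}}

```text
time: 8.62
eef_pos: [0.4976, 0.0052, 0.0389]
tool_rot: [-0.018, 1.0, 0.0, -0.005]
wrist_force: [-12.4, -0.6, 9.1]
gripper_width: 0.007
gripper_force: 6.1
```

```bash
python3 -c "
from h import *
near('w8')"
```

```text
tcp [[-0.7 -0. ]] [0.4976 0.0052 0.0389] [-12.4  -0.6   9.1] 8.6167
[[-65.0, -71.6, 0.0435], [-35.0, -72.6, 0.0442], [-20.0, -73.2, 0.0454], [0.0, -74.3, 0.0435], [20.0, -75.0, 0.0436], [35.0, -75.7, 0.0431], [65.0, -77.3, 0.0437]]
x -60 y range -75.9 74.7 z 0.0455
x -50 y range -75.6 74.8 z 0.0459
x -40 y range -75.2 75.3 z 0.0463
x -30 y range -74.2 75.6 z 0.0466
```

The near edge has risen and the plate hardly moved. The arm's compliance makes the tips drag the plate down (9 N). I'll relieve that by raising the command slightly, then continue.

Call:
{"method": "send_rows", "body": {"targets": [[[0, 0, -0.001], 0, 1], [[0, 0, -0.002], 0, 1], [[0, 0, -0.003], 0, 1]]}}

```text
time: 8.92
eef_pos: [0.4995, 0.0052, 0.0414]
tool_rot: [-0.018, 1.0, 0.0, -0.002]
wrist_force: [-3.1, 0.0, -2.9]
gripper_width: -0.003
gripper_force: 1.6
```

```bash
python3 -c "
from h import *
near('w9')"
```

```text
tcp [[ 1.2 -0.1]] [0.4995 0.0052 0.0414] [-3.1  0.  -2.9] 8.9167
[[-65.0, -69.5, 0.0416], [-35.0, -70.5, 0.0408], [-20.0, -71.2, 0.0411], [0.0, -71.9, 0.04], [20.0, -72.6, 0.0401], [35.0, -73.0, 0.0393], [65.0, -74.2, 0.0402]]
x -60 y range -76.1 75.3 z 0.0425
x -50 y range -74.9 75.0 z 0.0434
x -40 y range -74.6 75.4 z 0.0444
x -30 y range -74.7 76.3 z 0.0453
```

That freed it. It now slides at about 3 N, so I'll continue.

Call:
{"method": "send_rows", "body": {"targets": [[[-0.0015, 0, 0], 0, 1], [[-0.003, 0, -0.0003], 0, 1], [[-0.0045, 0, -0.0005], 0, 1], [[-0.006, 0, -0.0005], 0, 1], [[-0.0075, 0, -0.0005], 0, 1], [[-0.009, 0, -0.0005], 0, 1], [[-0.0105, 0, -0.0005], 0, 1]]}}

```text
time: 9.55
eef_pos: [0.5123, 0.0057, 0.0433]
tool_rot: [-0.018, 1.0, 0.0, -0.0]
wrist_force: [-3.3, 1.5, -2.2]
gripper_width: 0.001
gripper_force: 1.6
```

```bash
python3 -c "
from h import *
near('w10')"
```

```text
tcp [[14. -0.]] [0.5123 0.0057 0.0433] [-3.3  1.5 -2.2] 9.55
[[-65.0, -57.1, 0.0406], [-35.0, -57.7, 0.0411], [-20.0, -58.4, 0.0392], [0.0, -59.0, 0.0416], [20.0, -59.4, 0.0413], [35.0, -60.2, 0.041], [65.0, -61.0, 0.0413]]
x -60 y range -21.2 75.1 z 0.0417
x -50 y range -74.9 75.6 z 0.0427
x -40 y range -74.3 76.0 z 0.0437
x -30 y range -73.9 76.0 z 0.0447
x 30 y range -72.3 78.1 z 0.051
```

Call:
{"method": "send_rows", "body": {"targets": [[[0.006, 0, 0], 0, 1], [[0.01, 0, -0.025], 0, 1], [[0.035, 0.02, -0.035], 0, 1], [[0.065, 0.04, -0.035], 0, 1], [[0.097, 0.055, -0.03], 0, 1], [[0.097, 0.055, -0.005], 0, 1], [[0.097, 0.055, 0.005], 0, 1], [[0.097, 0.055, 0.005], 0, 1], [[0.093, 0.055, 0.005], 0, 1], [[0.09, 0.055, 0.005], 0, 1], [[0.087, 0.055, 0.0045], 0, 1], [[0.0855, 0.055, 0.004], 0, 1], [[0.084, 0.055, 0.0035], 0, 1]]}}

```text
time: 10.68
eef_pos: [0.4267, 0.0574, 0.0398]
tool_rot: [-0.017, 1.0, 0.0, -0.001]
wrist_force: [-2.8, 1.1, -0.7]
gripper_width: 0.001
gripper_force: 1.4
```

```bash
python3 -c "
from h import *
near('w11')"
```

```text
tcp [[-69.7  54.8]] [0.4267 0.0574 0.0398] [-2.8  1.1 -0.7] 10.6833
[[-65.0, -53.2, 0.0373], [-35.0, -55.1, 0.041], [-20.0, -55.7, 0.0412], [0.0, -56.6, 0.04], [20.0, -57.8, 0.0411], [35.0, -58.6, 0.0417], [65.0, -78.1, 0.0543]]
x -60 y range 26.5 34.5 z 0.0434
x -50 y range -76.0 -0.6 z 0.0434
x -40 y range -75.6 -18.6 z 0.0429
x -30 y range -75.5 56.7 z 0.0426
```

```bash
cat >> h.py <<'E'
def plane(tag,xr=(-60,60)):
    im,d,p=pickle.load(open(f'pics/{tag}.pkl','rb'));c=cloud(d,p);L=loc(c.reshape(-1,3)).reshape(400,640,2);z=c[...,2]
    m=(z>.0375)&(z<.06)&(L[...,0]>xr[0])&(L[...,0]<xr[1])&(abs(L[...,1])<72)&(im.min(-1)>100)
    A=np.c_[L[m]/1e3,np.ones(m.sum())];b=z[m]
    for _ in range(4):
        w=np.linalg.lstsq(A,b,rcond=None)[0];k=abs(A@w-b)<.002;A,b=A[k],b[k]
    print('plane dz/dx,dz/dy,z0',w.round(4),len(b),'std',(A@w-b).std().round(5))
E
python3 -c "
from h import *
for t in ('w8','w10','w11'): plane(t)"
```

```text
plane dz/dx,dz/dy,z0 [0.0403 0.0001 0.0479] 33873 std 0.0006
plane dz/dx,dz/dy,z0 [0.1034 0.0065 0.0478] 48560 std 0.00062
plane dz/dx,dz/dy,z0 [0.0029 0.0513 0.0455] 6768 std 0.00056
```

The right hole has dropped on its pin, with the right side flat at 42.6 mm. The left side still rides about 6 mm high and needs about 6 mm more in +x, so I'll keep nudging the left end.

Call:
{"method": "send_rows", "body": {"targets": [[[-0.0015, 0, 0], 0, 1], [[-0.003, 0, 0], 0, 1], [[-0.0045, 0, 0], 0, 1], [[-0.006, 0, 0], 0, 1], [[-0.006, 0, 0], 0, 1]]}}

```text
time: 11.15
eef_pos: [0.4342, 0.0577, 0.0404]
tool_rot: [-0.018, 1.0, -0.0, 0.001]
wrist_force: [0.2, -0.6, 0.6]
gripper_width: -0.002
gripper_force: 0.0
```

```bash
python3 -c "
from h import *
near('w12');plane('w12')"
```

```text
tcp [[-62.2  54.7]] [0.4342 0.0577 0.0404] [ 0.2 -0.6  0.6] 11.15
[[-65.0, -52.2, 0.0366], [-35.0, -52.1, 0.0381], [-20.0, -52.4, 0.0376], [0.0, -52.6, 0.0368], [20.0, -53.0, 0.0402], [35.0, -53.2, 0.038], [65.0, -70.7, 0.0482]]
x -50 y range -73.3 75.1 z 0.0411
x -40 y range -74.5 -2.0 z 0.0416
x -30 y range -74.2 -20.6 z 0.0416
plane dz/dx,dz/dy,z0 [ 0.0046 -0.0003  0.0417] 9529 std 0.00058
```

The plate is seated: flat, top at 41.7 mm, force about 0. Next is the latch, but first a check of the heights around it.

Run:
```python
from h import *
im,d,p=pickle.load(open('pics/w1.pkl','rb'));c=cloud(d,p);L=loc(c.reshape(-1,3)).reshape(400,640,2)
for u,v in [(175,240),(170,252),(180,250),(185,245),(152,270),(150,262),(91,206),(100,206),(115,210),(130,235)]: print((u,v),L[v,u],c[v,u,2].round(4))
im,d,p=pickle.load(open('pics/top0.pkl','rb'));c=cloud(d,p)
m=(c[...,2]>.012)&(c[...,2]<.2)&(c[...,0]<.8)&(c[...,0]>.3)&(c[...,1]<-.15)&(c[...,1]>-.4)
print('objs right y max',c[m][:,1].max(), 'x there',c[m][c[m][:,1].argmax()])
```

```text
(175, 240) [  11.4 -107.8] 0.0175
(170, 252) [  14.5 -105.2] 0.0336
(180, 250) [  19.1 -104.1] 0.0192
(185, 245) [  15.9 -100.8] 0.0168
(152, 270) [  16.6 -107. ] 0.0585
(150, 262) [  13.1 -110.2] 0.0536
(91, 206) [ -32.2 -130.3] 0.0726
(100, 206) [ -31.  -127.5] 0.0686
(115, 210) [ -22.4 -131.3] 0.0486
(130, 235) [  -4.6 -123.9] 0.0486
objs right y max -0.15032524406979014 x there [ 0.79284155 -0.15032524  0.05544001]
```

Call:
{"method": "send_rows", "body": {"targets": [[[0.01, 0, 0], 0, 1], [[0.014, 0, -0.03], 0, 1], [[0.014, 0, -0.065], 0, 1], [[0.0, -0.02, -0.09], 0, 1], [[-0.015, -0.06, -0.09], 0, 1], [[-0.028, -0.1, -0.09], 0, 1], [[-0.028, -0.14, -0.09], 0, 1], [[-0.028, -0.18, -0.09], 0, 1], [[-0.028, -0.22, -0.09], 0, 1], [[-0.028, -0.223, -0.09], 0, 1], [[-0.028, -0.223, -0.055], 0, 1], [[-0.028, -0.223, -0.025], 0, 1], [[-0.028, -0.223, -0.016], 0, 1], [[-0.028, -0.223, -0.016], 0, 1], [[-0.028, -0.215, -0.016], 0, 1], [[-0.029, -0.212, -0.016], 0, 1], [[-0.03, -0.209, -0.016], 0, 1], [[-0.03, -0.206, -0.016], 0, 1]]}}

```text
time: 12.7
eef_pos: [0.4712, -0.1472, 0.0576]
tool_rot: [-0.018, 1.0, -0.001, 0.001]
wrist_force: [-1.4, -2.4, 0.8]
gripper_width: 0.001
gripper_force: 1.1
```

```bash
cat >> h.py <<'E'
def knob(tag):
    s=arm.sense();print('tcp',loc(s['eef_pos'][None]),s['eef_pos'].round(4),s['wrist_force'].round(1),s['time'])
    for n in('top','wrist'):
        im,d,p=snap(n,n+tag);c=cloud(d,p);L=loc(c.reshape(-1,3)).reshape(400,640,2);z=c[...,2]
        m=(abs(z-.0765)<.006)&(im.max(-1)<70)&(abs(L[...,0])<85)&(L[...,1]>-150)&(L[...,1]<-30)
        print(n,'knob?',m.sum(),np.median(L[m],0) if m.any() else '')
        b=(z>.0455)&(z<.0525)&(im.min(-1)>90)&(np.hypot(L[...,0]-20,L[...,1]+112)<48)&(np.hypot(L[...,0]-20,L[...,1]+112)>15)
        if b.sum()>5: v=np.median(L[b],0)-[20,-112];print('bar',b.sum(),'theta',np.arctan2(-v[0],v[1]).round(2))
E
python3 -c "
from h import *
knob('k1')"
```

```text
tcp [[ -32.6 -151.3]] [ 0.4712 -0.1472  0.0576] [-1.4 -2.4  0.8] 12.7
top knob? 0 
wrist knob? 1155 [ -36.3 -131.6]
bar 151 theta 1.8
```

Call:
{"method": "send_rows", "body": {"targets": [[[0.001, 0.003, 0], 0, 1], [[0.001, 0.006, 0], 0, 1], [[0.002, 0.009, 0], 0, 1], [[0.003, 0.012, 0], 0, 1], [[0.003, 0.015, 0], 0, 1], [[0.003, 0.018, 0], 0, 1], [[0.003, 0.021, 0], 0, 1], [[0.003, 0.024, 0], 0, 1], [[0.002, 0.027, 0], 0, 1], [[0.002, 0.03, 0], 0, 1], [[0.001, 0.033, 0], 0, 1], [[0, 0.036, 0], 0, 1], [[-0.001, 0.039, 0], 0, 1], [[-0.002, 0.042, 0], 0, 1], [[-0.004, 0.045, 0], 0, 1], [[-0.006, 0.048, 0], 0, 1], [[-0.008, 0.051, 0], 0, 1], [[-0.01, 0.054, 0], 0, 1], [[-0.012, 0.057, 0], 0, 1]]}}

```text
time: 14.38
eef_pos: [0.4802, -0.0894, 0.0558]
tool_rot: [-0.018, 1.0, -0.0, 0.0]
wrist_force: [-0.5, -1.1, 0.5]
gripper_width: -0.001
gripper_force: 0.6
```

```bash
python3 -c "
from h import *
knob('k2')"
```

```text
tcp [[-21.5 -93.9]] [ 0.4802 -0.0894  0.0558] [-0.5 -1.1  0.5] 14.3833
top knob? 0 
wrist knob? 1555 [-25.7 -76.5]
```

The knob is at about 0.85 rad. I'll go round behind it and push in +x to the stop.

Call:
{"method": "send_rows", "body": {"targets": [[[0.0, -0.007, 0], 0, 1], [[0.015, -0.007, 0], 0, 1], [[0.03, -0.004, 0], 0, 1], [[0.031, 0.01, 0], 0, 1], [[0.031, 0.023, 0], 0, 1], [[0.026, 0.024, 0], 0, 1], [[0.022, 0.026, 0], 0, 1], [[0.018, 0.027, 0], 0, 1], [[0.015, 0.029, 0], 0, 1], [[0.012, 0.03, 0], 0, 1], [[0.009, 0.031, 0], 0, 1], [[0.006, 0.032, 0], 0, 1], [[0.003, 0.033, 0], 0, 1], [[0, 0.034, 0], 0, 1], [[-0.003, 0.035, 0], 0, 1], [[-0.006, 0.036, 0], 0, 1], [[-0.009, 0.036, 0], 0, 1], [[-0.012, 0.036, 0], 0, 1], [[-0.015, 0.036, 0], 0, 1], [[-0.018, 0.036, 0], 0, 1]]}}

```text
time: 16.15
eef_pos: [0.4974, -0.0533, 0.0561]
tool_rot: [-0.018, 1.0, -0.0, 0.001]
wrist_force: [-2.0, 0.1, -0.6]
gripper_width: 0.0
gripper_force: 0.7
```

```bash
python3 -c "
from h import *
knob('k3')"
```

```text
tcp [[ -3.  -58.4]] [ 0.4974 -0.0533  0.0561] [-2.   0.1 -0.6] 16.15
top knob? 0 
wrist knob? 734 [-10.1 -59.2]
bar 538 theta 0.22
```

Call:
{"method": "send_rows", "body": {"targets": [[[-0.002, 0, 0], 0, 1], [[-0.0035, 0, 0], 0, 1], [[-0.005, 0, 0], 0, 1], [[-0.005, 0, 0], 0, 1]]}}

```text
time: 16.58
eef_pos: [0.502, -0.053, 0.0559]
tool_rot: [-0.018, 1.0, -0.0, 0.0]
wrist_force: [-1.0, 0.3, 0.5]
gripper_width: 0.0
gripper_force: 0.2
```

Call:
{"method": "send_rows", "body": {"targets": [[[-0.0015, 0, 0], 0, 1], [[-0.003, 0, 0], 0, 1], [[-0.003, 0, 0], 0, 1]]}}

```text
time: 16.83
eef_pos: [0.5027, -0.0528, 0.0555]
tool_rot: [-0.018, 1.0, 0.0, -0.002]
wrist_force: [-6.8, 0.6, 5.4]
gripper_width: 0.0
gripper_force: 3.2
```

```bash
python3 -c "
from h import *
knob('k4')"
```

```text
tcp [[  2.4 -58.1]] [ 0.5027 -0.0528  0.0555] [-6.8  0.6  5.4] 16.8333
top knob? 0 
wrist knob? 829 [ -5.4 -59.2]
bar 725 theta 0.11
```

The force jumped and motion stopped, so the latch is at its stop. I'll retract and verify.

Call:
{"method": "send_rows", "body": {"targets": [[[0.008, 0, 0], 0, 1], [[0.02, 0, 0], 0, 1], [[0.03, 0, -0.01], 0, 1], [[0.04, 0, -0.05], 0, 1], [[0.05, 0.02, -0.09], 0, 1], [[0.05, 0.04, -0.1], 0, 1], [[0.05, 0.04, -0.1], 0, 1], [[0.05, 0.04, -0.1], 0, 1]]}}

```text
time: 17.6
eef_pos: [0.4537, -0.0143, 0.1571]
tool_rot: [-0.019, 1.0, -0.0, 0.002]
wrist_force: [-0.3, -0.5, -0.6]
gripper_width: -0.0
gripper_force: 0.0
```

```bash
python3 -c "
from h import *
knob('k5');pickle.dump(pickle.load(open('pics/wristk5.pkl','rb')),open('pics/w20.pkl','wb'));plane('w20')"
```

```text
tcp [[-45.3 -17.9]] [ 0.4537 -0.0143  0.1571] [-0.3 -0.5 -0.6] 17.6
top knob? 0 
bar 50 theta 0.04
wrist knob? 169 [ 16.1 -56.5]
bar 801 theta 0.01
plane dz/dx,dz/dy,z0 [ 0.0002 -0.0001  0.0415] 12151 std 0.00064
```

View pics/wristk5.png

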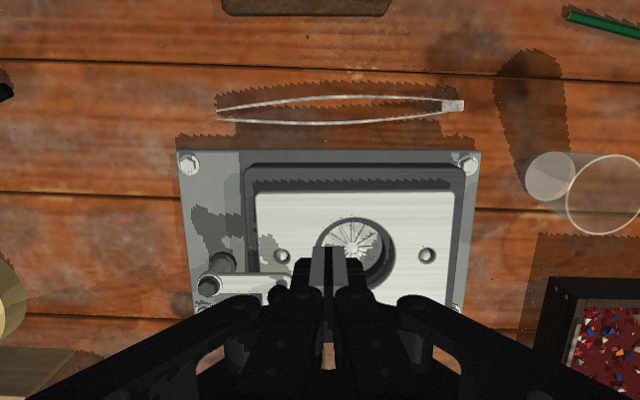

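The plate is flat with the pins showing in both holes at (283,256) and (427,255). The latch lies across its right end at about 0.01 rad, the bystanders in view are untouched, and the robot is clear.

```bash
python3 -c "
from bench import arm
print(arm.job_done())"
```

```text
the job is handed in; nothing more can be done
None
```

The collar plate is seated flat over both guide pins and the latch is at its stop (about 0.01 rad by camera); the job was handed in at about 17.6 s with the arm clear, but no verdict was returned.

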